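# Lay out a stripped injector on its shadow pads

### The job

Lay the four parts of the stripped injector out for inspection: stand the yellow-capped nozzle, the copper nut, the green solenoid and the blue clamp yoke each centred on the rubber pad that bears its own shape in its own colour, top side up as they stand now, the yoke lying along its painted bar. Leave the dial gauge and the little bottle where they are.

Things in the scene. Friction and masses are not known exactly. Their poses are not given: they have to be found in the camera images.
- nozzle: Injector nozzle standing upright: steel flange 44 mm diameter and 12 mm high, above it a barrel 30 mm diameter up to 34 mm, then a yellow protective cap 32 mm diameter from 34 to 56 mm height (the top). Loose, stands on the bench at the start. Origin: centre of its underside; z up. About 0.2 kg. Goes to pad_round.
- nut: Copper-coloured hexagonal union nut lying flat, 36 mm across flats (42 mm across corners), 26 mm high, with a black bore mark on top. Loose, stands on the bench at the start. Origin: centre of its underside; z up. One pair of flats faces its +y and -y. About 0.16 kg. Goes to pad_hex.
- solenoid: Green square solenoid head, 40 x 40 mm, 34 mm high, sides along its x and y, with a steel disc with a black middle on top. Loose, stands on the bench at the start. Origin: centre of its underside; z up. About 0.18 kg. Goes to pad_square.
- yoke: Blue clamp yoke, a bar 90 mm long (its x), 24 mm wide (its y), 20 mm high, with two steel bolt marks on top. Loose, stands on the bench at the start. Origin: centre of its underside; z up. About 0.26 kg. Its two ends are alike. Goes to pad_bar.
- pad_round: Yellow disc 52 mm diameter painted on a fixed black rubber pad, 110 (its x) x 80 (its y) x 4 mm thick, flat on the bench. Origin: centre of the pad's underside, right under the silhouette's centre; z up; painted top 4 mm above the origin. Place of the nozzle.
- pad_hex: Copper-coloured hexagon 44 mm across flats (flats towards +y and -y) painted on a fixed black rubber pad, 110 (its x) x 80 (its y) x 4 mm thick, flat on the bench. Origin: centre of the pad's underside, right under the silhouette's centre; z up; painted top 4 mm above the origin. Place of the nut.
- pad_square: Green square 48 x 48 mm painted on a fixed black rubber pad, 110 (its x) x 80 (its y) x 4 mm thick, flat on the bench. Origin: centre of the pad's underside, right under the silhouette's centre; z up; painted top 4 mm above the origin. Place of the solenoid.
- pad_bar: Blue bar 98 mm along x, 32 mm along y, painted on a fixed black rubber pad, 110 (its x) x 80 (its y) x 4 mm thick, flat on the bench. Origin: centre of the pad's underside, right under the silhouette's centre; z up; painted top 4 mm above the origin. Place of the yoke, lying along the pad's x either way round.
- gauge: Bystander: round black dial gauge lying on its back, 44 mm diameter, 20 mm high, white face with a red hand. Loose; origin at the centre of its underside. Not to be moved.
- bottle: Bystander: small amber oil bottle with a white cap, 32 mm diameter, 62 mm high. Loose; origin at the centre of its underside. Not to be moved or knocked over.
Mind the look-alikes: they are no part of the job. Of the things that look like the solenoid, the middle-sized one is meant.

How it is judged:
At the end, for the whole second after the job is handed in: All four parts rest released and still, upright (within 7 degrees) on the pad of their own shape and colour, centres within 12 mm of the pad's centre, the yoke along its bar within 12 degrees either way round; gauge and bottle within 15 mm of where they stood (horizontal distance between nozzle and pad_round below 0.012 m and z of nozzle in the frame of pad_round between 0.001 and 0.008 m and angle between each of nozzle, nut, solenoid, yoke's own z axis and vertical below 0.12 rad and linear speed of each of nozzle, nut, solenoid, yoke below 0.02 m/s and angular speed of each of nozzle, nut, solenoid, yoke below 0.2 rad/s and horizontal distance between nut and pad_hex below 0.012 m and z of nut in the frame of pad_hex between 0.001 and 0.008 m and horizontal distance between solenoid and pad_square below 0.012 m and z of solenoid in the frame of pad_square between 0.001 and 0.008 m and horizontal distance between yoke and pad_bar below 0.012 m and z of yoke in the frame of pad_bar between 0.001 and 0.008 m and angle between the x axis of yoke and the x axis of pad_bar, either way round below 0.22 rad and distance of each of gauge, bottle from where it was at the start of the episode below 0.015 m); the robot touches nothing.
It fails at once if the dial gauge is pushed away or knocked over (distance of gauge from where it was at the start of the episode above 0.015 m or angle between gauge's own z axis and vertical above 0.4 rad).
It fails at once if the oil bottle is pushed away or knocked over (distance of bottle from where it was at the start of the episode above 0.015 m or angle between bottle's own z axis and vertical above 0.4 rad).
It also fails if it takes over 141 s, if anything falls off the work surface, if the arm or the gripper's body presses on something with over 40 N, if the wrist force passes 120 N, or if a joint passes its speed limit or range.

### The arm

A 7-joint arm with a two-finger parallel gripper is mounted at the origin on the work surface. World frame = base frame: x ahead of the robot, y to its left, z up, the work surface at z = 0. Lengths are in m, angles in rad, forces in N, time in s.
With the tool pointing down it reaches from about 0.4 to 0.85 m from the base axis. Payload 10.4 kg.
Tool frame: the origin (TCP) lies on the centre line of the jaws, within the pads' length; the fingertips stand 14 mm ahead of it and the grasp point (between the pads) lies 5 mm behind it (manip.tip_reach is the distance from the TCP to the fingertips, in m); z points along the fingers, y is the line along which they close (so a half turn about z gives the same grasp; the last joint's range is limited). The gripper opens to 85 mm and grips with 20 to 120 N. Pads are 22 mm wide; open, the fingers measure 114 mm over their backs; the gripper's body (76 mm by 85 mm) begins 54 mm behind the grasp point. The pads swing forward as they close: fully open they stand 13 mm farther back than shut.
Start: joints at [1.215, 0.332, -0.065, 1.46, 0.022, 1.35, -0.088], TCP at [0.204, -0.591, 0.245] pointing down, gripper open.
Joint ranges: [-2.6, 2.6], [-0.5, 2.12], [-1.47, 1.34], [0.16, 2.42], [-1.27, 4.41], [0.06, 2.06], [-2.6, 2.6]. Speed limits (rad/s): [2.22, 2.22, 2.79, 2.79, 3.14, 3.14, 3.14].

### API

Orientations are given as a unit quaternion [x, y, z, w].
In Python, from workcell import manip gives the robot as it stands.
- The arm moves only by the shell command python3 -m pendant 'ROWS' [FORCE]. ROWS is JSON, a list of rows, each a list of 7 numbers: the shift along the tool's x, y, z in units of 50 mm (1.0 is 50 mm), then the turn, a rotation vector about the tool's x, y, z in units of 8 degrees (1.0 is 8 degrees), then the opening, from -1 (shut) to 1 (fully open), so that 0 is half open. In form: [[dx, dy, dz, ax, ay, az, jaw], ...]. A call has exactly 10 rows; each row is the pose to reach, as a shift and turn from the pose commanded when the call began, along the tool's axes at that moment; what a row does not reach only later rows make up. A row lasts 1/8 s, in which the tool goes at most 62.5 mm and 10.7 degrees, less where a joint would pass 70% of its speed; a pose out of reach is approached as far as the arm can. A call with a gripper value outside its range is refused whole. The fingers move at their own pace and stop on an object; FORCE is the grip in N (left out, the last holds). Time passes only in rows, so rows that repeat a pose let the fingers close, or fill a call up. It gives the time, the measured TCP pose, the force, the opening and the grip force at its end, in the units of the state.
- manip.get_obs(): the state, without advancing time (a new reading comes with each control period).
- manip.camera(name): name is "scene" or "top" or "wrist"; returns (picture, depth): 480x640x3 uint8, red, green, blue; 480x640 float32, m along the optical axis (not along the pixel's ray), 0 where there is no reading.
- manip.get_calibration(name): a dict with "fx", "fy", "cx", "cy" (pixels), "D" ([k1, k2, p1, p2, k3] as OpenCV has them; the pictures are not rectified), "xyz" and "orientation" of the camera in the world. Camera axes: x right, y up, looking along -z (the intrinsics and any distortion apply to the point x, -y, -z); pixel columns grow to the right and rows downward; lengths in m; the calibration is good to about 2 mm. A picture is of the moment at which its call begins: read the wrist's pose just before it. get_calibration takes no time and is no camera call; for the wrist camera it gives the pose at the moment of the call.
- manip.hand_in(): hands the job in; it is judged then, once.
Trained networks look in the newest picture that a camera, given by its name, has taken for a name from the list of things; names that differ only in an ending like _2 or _b are one class to them, and where a whole thing is asked for, a point or a joint stands for the part that bears it (a point fixed in the world has none). Each returns a list of dicts, best first, with "p" (0 to 1); they miss things now and then, are a little off and sometimes report something else, mostly with a low value. They report only what shows in the picture. A call takes as long as a camera call. They do not tell look-alikes from the thing itself.
- manip.find_in(thing, camera): "box" ([left, top, right, bottom] in pixels, round what is visible of it).
- manip.trace(thing, camera): "pixels" (480x640 bool, what is visible of it) and "box" ([left, top, right, bottom] in pixels, round what is visible of it).
- manip.tip_of(thing, camera): "pixel" ([column, row] in pixels: a listed point, or the origin of a listed thing).
The state is a dict: "clock": time; "joint_pos": joint angles; "joint_velocities": joint speeds; "tau": joint torques, N m; "position": TCP position; "ee_rot": TCP orientation; "ft_force": force on the tool from outside, world axes, zero at the start; "torque": the same for the moment, N m; "grip_width": opening from 0.0 (shut) to 1.0 (fully open); "grasp_force": force on a finger pad.
Only numpy, scipy, OpenCV 4.12 (cv2) and the standard library are available. Lean on these libraries where they do the work, as an engineer would, in place of code of your own. Each camera call takes 0.05 s, during which the arm holds its last target. There are 200 camera calls.

## Working session

There is one attempt and no reset: what is moved stays moved. The work goes in short steps, Python scripts to look and compute and a shell command to move; the robot and the scene stay as the last step left them, time stands still between calls to the robot, and variables do not carry over. Pictures are saved under pics/ and viewed, at most 14 in all, crops included, and the job is handed in when it is done.

```bash
mkdir -p pics; ls; cat > h.py <<'E'
import numpy as np, cv2
from scipy.spatial.transform import Rotation as R
from workcell import manip
def shot(n,f):
    c=manip.get_calibration(n); p,d=manip.camera(n); cv2.imwrite('pics/'+f,p[:,:,::-1]); np.savez('pics/'+f+'.npz',d=d); return c,p,d
def ray(c,u,v):
    K=np.array([[c['fx'],0,c['cx']],[0,c['fy'],c['cy']],[0,0,1.]])
    q=cv2.undistortPoints(np.array([[[u,v]]],float),K,np.array(c['D'],float))[0,0]
    return R.from_quat(c['orientation']).apply([q[0],-q[1],-1.])
def on_z(c,u,v,z):
    r=ray(c,u,v);o=np.array(c['xyz']);return o+r*(z-o[2])/r[2]
def at_d(c,u,v,d): return np.array(c['xyz'])+ray(c,u,v)*d
E
python3 - <<'E'
from h import *
for n in('top','scene'):
    c,p,d=shot(n,n+'0.png'); print(n,c)
    for t in 'nozzle nut solenoid yoke pad_round pad_hex pad_square pad_bar gauge bottle'.split():
        for r in manip.find_in(t,n):
            if r['p']<.25: continue
            b=r['box'];u,v=(b[0]+b[2])/2,(b[1]+b[3])/2
            print(t,round(r['p'],2),np.round(b),np.round(at_d(c,u,v,d[int(v),int(u)]),3))
print(manip.get_obs())
E
```

```text
pics
top {'fx': 443.6468728220086, 'fy': 443.6468728220086, 'cx': 320.4651318659925, 'cy': 234.30681023355692, 'D': array([-0.00034449,  0.        ,  0.        ,  0.        ,  0.        ]), 'xyz': array([ 0.52120487, -0.01277832,  0.75063798]), 'orientation': array([-0.04213757,  0.02831886,  0.71530437, -0.69696638])}
nozzle 0.92 [247. 304. 277. 331.] [0.464 0.093 0.056]
nut 0.86 [159. 214. 179. 237.] [0.615 0.25  0.028]
solenoid 0.81 [214. 162. 234. 185.] [0.702 0.161 0.022]
solenoid 0.67 [244. 194. 273. 229.] [0.633 0.101 0.035]
solenoid 0.63 [269. 142. 308. 182.] [0.711 0.049 0.045]
yoke 0.97 [470. 200. 518. 248.] [ 0.604 -0.285  0.019]
pad_round 0.67 [128. 282. 184. 357.] [0.461 0.277 0.009]
pad_hex 0.81 [347. 269. 406. 344.] [ 0.473 -0.089  0.005]
pad_square 0.63 [449. 284. 505. 359.] [ 0.446 -0.253  0.006]
pad_bar 0.61 [336. 189. 397. 264.] [ 0.607 -0.077  0.004]
gauge 0.67 [412. 249. 445. 274.] [ 0.545 -0.174  0.024]
bottle 0.87 [313. 258. 336. 276.] [ 0.539 -0.006  0.063]
scene {'fx': 457.05348776749173, 'fy': 457.05348776749173, 'cx': 326.34770347447136, 'cy': 236.169116454
[... 977 characters left out ...]
696,  0.33218063, -0.06470164,  1.46012231,  0.02159156,
        1.34987247, -0.08851323]), 'joint_velocities': array([ 6.41925800e-04,  7.18510444e-04, -9.83862636e-04,  9.12485581e-04,
       -8.35698713e-05, -8.65102913e-04, -5.41966066e-05]), 'tau': array([ 5.68044306e-04, -6.25231361e+01,  4.94548667e-02, -3.91828072e+01,
        1.66157557e-02,  1.81763076e-03,  6.02209730e-05]), 'position': array([ 0.20420811, -0.59071801,  0.24533897]), 'ee_rot': array([9.86188299e-01, 1.65628003e-01, 2.34304151e-05, 5.19436014e-05]), 'ft_force': array([-0.64257743, -0.42589302,  0.24148665]), 'torque': array([0.02974291, 0.0220387 , 0.02271623]), 'grasp_force': 0.0, 'grip_width': 1.0021116423561656}
```

```bash
python3 - <<'E'
import cv2
p=cv2.imread('pics/top0.png')[130:370,110:530]
cv2.imwrite('pics/top0c.png',cv2.resize(p,(800,457),interpolation=cv2.INTER_CUBIC))
E
```

```text
(no output)
```

View pics/top0c.png

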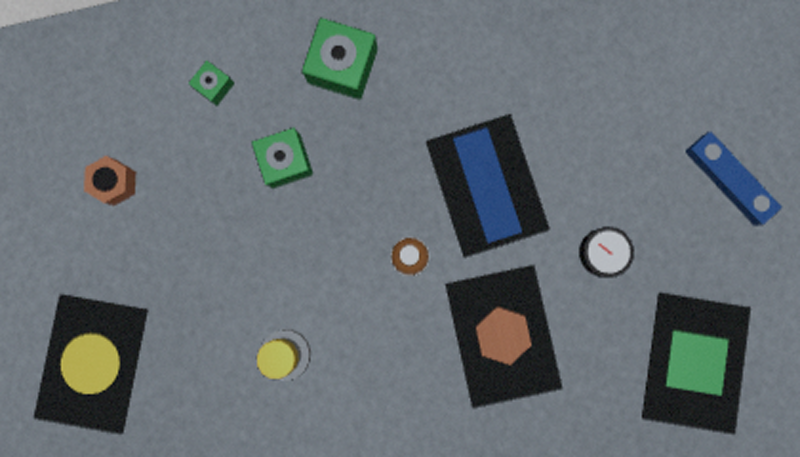

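View pics/scene0.png

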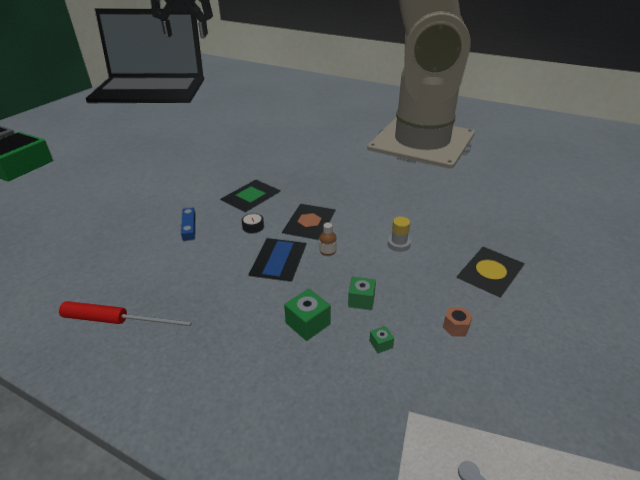

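The scene view shows three green heads in the top camera: small (224,173), middle (258,211) and large (288,162). The middle one is meant, 35 mm high. The scene camera has them at (382,339), (362,292) and (308,314). There is one nut, one nozzle and one yoke. The blue strip on the pad could pass for the yoke, and the amber bottle for the nozzle. Next I measure from both views and take the close crop.

```bash
cat > m.py <<'E'
from h import *
def cloud(c,d,m):
    vs,us=np.nonzero(m&(d>0)); K=np.array([[c['fx'],0,c['cx']],[0,c['fy'],c['cy']],[0,0,1.]])
    q=cv2.undistortPoints(np.stack([us,vs],1).astype(float)[:,None],K,np.array(c['D'],float))[:,0]
    r=R.from_quat(c['orientation']).apply(np.c_[q[:,0],-q[:,1],-np.ones(len(q))])
    return np.array(c['xyz'])+r*d[vs,us][:,None], us, vs, r
def top(c,d,m,lo=.006):
    P,*_=cloud(c,d,m); h=np.percentile(P[:,2],90); T=P[P[:,2]>h-lo]
    (x,y),(a,b),an=cv2.minAreaRect((T[:,:2]*1000).astype(np.float32)); 
    if a<b: a,b,an=b,a,an+90
    return np.median(T[:,2]),x,y,a,b,(an+90)%180-90
def paint(c,p,d,box,z):
    b=np.clip(np.array(box).astype(int),0,None); m=np.zeros(d.shape,bool); m[b[1]:b[3],b[0]:b[2]]=1
    hsv=cv2.cvtColor(p,cv2.COLOR_RGB2HSV); m&=(hsv[...,1]>90)&(hsv[...,2]>60)
    P,us,vs,r=cloud(c,d,m); o=np.array(c['xyz']); Q=o+r*((z-o[2])/r[:,2])[:,None]
    (x,y),(a,bb),an=cv2.minAreaRect((Q[:,:2]*1000).astype(np.float32))
    if a<bb: a,bb,an=bb,a,an+90
    g=Q.mean(0)*1000
    return np.median(P[:,2]),g[0],g[1],x,y,a,bb,(an+90)%180-90
def padrect(c,p,d,box,z=.004):
    b=np.array(box).astype(int)+[-4,-4,4,4]; m=np.zeros(d.shape,bool); m[b[1]:b[3],b[0]:b[2]]=1
    hsv=cv2.cvtColor(p,cv2.COLOR_RGB2HSV); m&=(hsv[...,2]<60)
    P,us,vs,r=cloud(c,d,m); o=np.array(c['xyz']); Q=o+r*((z-o[2])/r[:,2])[:,None]
    (x,y),(a,bb),an=cv2.minAreaRect((Q[:,:2]*1000).astype(np.float32))
    if a<bb: a,bb,an=bb,a,an+90
    return x,y,a,bb,(an+90)%180-90
E
python3 - <<'E'
from m import *
np.set_printoptions(suppress=True,precision=3)
for n in('top','scene'):
    c,p,d=shot(n,n+'1.png'); print(n)
    for t in 'nozzle nut solenoid yoke gauge bottle'.split():
        for r in manip.trace(t,n):
            if r['p']>.4: print(t,round(r['p'],2),np.round(r['box']),np.round(top(c,d,r['pixels']),3))
    for t in 'pad_round pad_hex pad_square pad_bar'.split():
        r=manip.find_in(t,n)[0]; print(t,r['p'],np.round(paint(c,p,d,r['box'],.004),3),'rect',np.round(padrect(c,p,d,r['box']),1))
    if n=='scene': cv2.imwrite('pics/crop.png',cv2.resize(p[260:370,270:490,::-1],(800,400),interpolation=cv2.INTER_CUBIC))
E
```

```text
top
nozzle 0.83 [245. 303. 277. 330.] [  0.056 462.584 105.534  30.254  29.123  88.884]
nut 0.7 [156. 216. 180. 237.] [  0.026 617.98  257.394  40.176  35.449  58.116]
solenoid 0.82 [212. 162. 234. 184.] [  0.023 703.945 167.988  27.38   26.737  51.335]
solenoid 0.7 [266. 141. 308. 181.] [  0.044 719.441  51.227  52.233  51.705 -19.257]
solenoid 0.64 [244. 200. 270. 228.] [  0.034 633.133 103.611  40.446  39.316  17.613]
yoke 0.69 [469. 199. 519. 251.] [   0.02   605.388 -288.883   89.933   24.747   39.542]
gauge 0.74 [414. 248. 443. 277.] [   0.021  544.186 -175.775   42.835   42.513   88.317]
bottle 0.6 [314. 257. 337. 276.] [  0.062 543.907  -5.261  15.471  13.954  -1.524]
pad_round 0.65 [  0.005 458.642 278.201 458.759 278.58   52.399  51.119  88.726] rect [458.8 277.3 108.9  80.2 -11.2]
pad_hex 0.55 [  0.005 474.229 -84.963 474.111 -85.017  49.336  44.072 -46.886] rect [474.2 -84.7 108.5  79.3  10.6]
pad_square 0.63 [   0.005  447.312 -251.281  447.479 -251.32    49.499   49.084  -10.703] rect [ 447.4 -250.4  108.7   79.9  -10.7]
pad_bar 0.74 [  0.005 606.72  -75.417 599.802 -49
[... 619 characters left out ...]
0.019  546.724 -175.62    43.351   42.413   80.634]
gauge 0.72 [251. 240. 305. 282.] [  0.003 605.622 -76.987 118.215  82.694  15.808]
bottle 0.68 [318. 220. 334. 257.] [  0.06  547.155  -4.412  15.919  14.517  -7.692]
pad_round 0.84 [  0.003 459.513 277.331 458.845 276.886  54.221  51.28   10.352] rect [462.6 277.2 111.   79.  -11.2]
pad_hex 0.96 [  0.004 492.02  -64.784 498.371 -72.873 100.509  99.745 -62.269] rect [495.7 -80.4 144.9  79.5  10.9]
pad_square 0.94 [   0.003  448.976 -250.787  448.346 -251.366   50.033   48.997   78.774] rect [ 451.4 -248.7  109.5   81.6  -10.5]
pad_bar 0.78 [  0.003 609.904 -75.224 607.605 -75.95  100.265  32.803  16.541] rect [597.3 -78.  137.8  79.5  16.4]
```

View pics/crop.png

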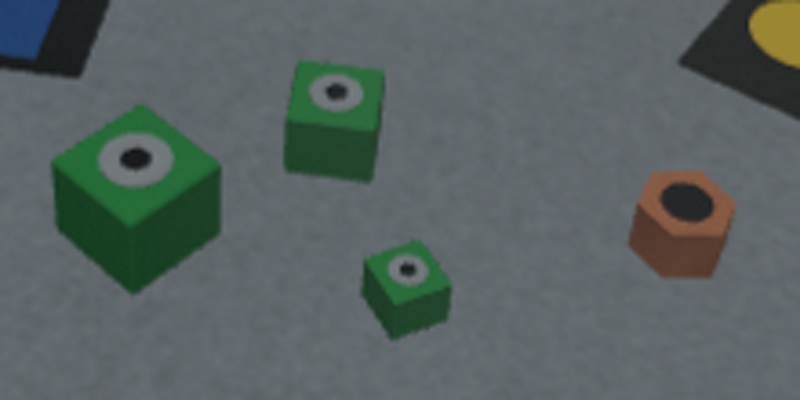

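The crop confirms the choice: the middle head is at scene (362,292), 40 mm square and 34 mm high. The small one is 27 mm and the large one 52 mm. The two views agree within 3 mm, and the heights match the text. I start with the yoke.

```bash
cat > go.py <<'E'
import sys; from h import *
x,y,z,psi=map(float,sys.argv[1:5])
o=manip.get_obs(); q=R.from_quat(o['ee_rot']); g=R.from_euler('z',psi,degrees=True)*R.from_euler('x',180,degrees=True)
s=q.inv().apply(np.array([x,y,z])/1000-o['position'])/.05; a=np.degrees((q.inv()*g).as_rotvec())/8
print('t',round(o['clock'],1),'tcp',np.round(o['position']*1000,1),'shift',np.round(s,2),'turn',np.round(a,2),'w',round(o['grip_width'],2),'F',round(o['grasp_force'],1),'tip',manip.tip_reach)
E
python3 go.py 607 -288 150 39.9
```

```text
t 2.2 tcp [ 204.2 -590.7  245.3] shift [ 9.59 -3.09  1.91] turn [ 0.   0.  -2.6] w 1.0 F 0.0 tip 0.014
```

```bash
python3 -m pendant '[[1.2,-0.4,0,0,0,-0.6,1],[2.4,-0.8,0,0,0,-1.2,1],[3.6,-1.2,0.3,0,0,-1.8,1],[4.8,-1.6,0.6,0,0,-2.6,1],[6,-2,1,0,0,-2.6,1],[7.2,-2.35,1.4,0,0,-2.6,1],[8.4,-2.7,1.7,0,0,-2.6,1],[9.59,-3.09,1.91,0,0,-2.6,1],[9.59,-3.09,1.91,0,0,-2.6,1],[9.59,-3.09,1.91,0,0,-2.6,1]]' 50; python3 go.py 607 -288 17 39.9
```

```text
clock: 3.45
position: [0.6074, -0.2871, 0.1493]
ee_rot: [0.94, 0.342, -0.0, -0.0]
ft_force: [0.1, -1.7, 0.4]
grip_width: 1.004
grasp_force: 0.0
t 3.5 tcp [ 607.4 -287.1  149.3] shift [-0.02  0.01  2.65] turn [-0.01  0.    0.01] w 1.0 F 0.0 tip 0.014
```

```bash
python3 -m pendant '[[0,0,1,0,0,0,1],[0,0,1.8,0,0,0,1],[0,0,2.3,0,0,0,1],[0,0,2.65,0,0,0,1],[0,0,2.65,0,0,0,0.2],[0,0,2.65,0,0,0,-0.7],[0,0,2.65,0,0,0,-0.7],[0,0,2.65,0,0,0,-0.7],[0,0,2.65,0,0,0,-0.7],[0,0,2.65,0,0,0,-0.7]]' 50; python3 go.py 608 -75 130 16.2
```

```text
clock: 4.7
position: [0.6077, -0.2884, 0.0187]
ee_rot: [0.94, 0.341, 0.001, 0.001]
ft_force: [-0.3, 0.2, 6.4]
grip_width: 0.269
grasp_force: 51.0
t 4.7 tcp [ 607.7 -288.4   18.7] shift [ 2.74 -3.27 -2.23] turn [ 0.01 -0.01  2.96] w 0.27 F 51.0 tip 0.014
```

```bash
python3 -m pendant '[[0,0,-0.8,0,0,0,-0.7],[0,0,-1.6,0,0,0,-0.7],[0.5,-0.7,-2.2,0,0,0.7,-0.7],[1,-1.4,-2.23,0,0,1.4,-0.7],[1.6,-2.1,-2.23,0,0,2.2,-0.7],[2.2,-2.7,-2.23,0,0,2.96,-0.7],[2.74,-3.27,-2.23,0,0,2.96,-0.7],[2.74,-3.27,-2.23,0,0,2.96,-0.7],[2.74,-3.27,-2.23,0,0,2.96,-0.7],[2.74,-3.27,-2.23,0,0,2.96,-0.7]]'; python3 go.py 608 -75 23 16.2
```

```text
clock: 5.95
position: [0.6071, -0.0762, 0.1287]
ee_rot: [0.99, 0.14, -0.0, 0.0]
ft_force: [-0.1, -0.2, -2.0]
grip_width: 0.263
grasp_force: 49.9
t 6.0 tcp [607.1 -76.2 128.7] shift [ 0.03 -0.02  2.11] turn [ 0.    0.   -0.01] w 0.26 F 49.9 tip 0.014
```

```bash
python3 -m pendant '[[0,0,0.9,0,0,0,-0.7],[0,0,1.5,0,0,0,-0.7],[0,0,1.9,0,0,0,-0.7],[0,0,2.05,0,0,0,-0.7],[0,0,2.11,0,0,0,-0.7],[0,0,2.11,0,0,0,-0.7],[0,0,2.11,0,0,0,-0.7],[0,0,2.11,0,0,0,-0.7],[0,0,2.11,0,0,0,-0.7],[0,0,2.11,0,0,0,-0.7]]'; python3 go.py 608 -75 22 16.2
```

```text
clock: 7.2
position: [0.6073, -0.0748, 0.0234]
ee_rot: [0.99, 0.141, 0.0, 0.0]
ft_force: [-0.7, 0.3, -1.5]
grip_width: 0.265
grasp_force: 49.9
t 7.2 tcp [607.3 -74.8  23.4] shift [0.01 0.01 0.03] turn [ 0. -0. -0.] w 0.26 F 49.9 tip 0.014
```

```bash
python3 -m pendant '[[0,0,0.04,0,0,0,-0.7],[0,0,0.04,0,0,0,-0.7],[0,0,0.04,0,0,0,0],[0,0,0.04,0,0,0,0],[0,0,0.04,0,0,0,0],[0,0,0.04,0,0,0,0],[0,0,-0.5,0,0,0,0],[0,0,-1.5,0,0,0,0],[0,0,-2.6,0,0,0,0],[0,0,-2.6,0,0,0,0]]'; python3 go.py 634.3 104 150 17.7
```

```text
clock: 8.45
position: [0.6099, -0.0748, 0.1583]
ee_rot: [0.99, 0.141, 0.004, 0.001]
ft_force: [0.1, 0.5, 0.5]
grip_width: 0.499
grasp_force: 0.0
t 8.4 tcp [609.9 -74.8 158.3] shift [ 1.46 -3.3   0.17] turn [ 0.02 -0.05 -0.19] w 0.5 F 0.0 tip 0.014
```

Now the solenoid.

```bash
python3 -m pendant '[[0.4,-1,0.1,0,0,-0.2,0.8],[0.8,-2,0.1,0,0,-0.2,0.8],[1.2,-3,0.17,0,0,-0.2,0.8],[1.46,-3.3,0.17,0,0,-0.2,0.8],[1.46,-3.3,0.17,0,0,-0.2,0.8],[1.46,-3.3,0.17,0,0,-0.2,0.8],[1.46,-3.3,0.17,0,0,-0.2,0.8],[1.46,-3.3,0.17,0,0,-0.2,0.8],[1.46,-3.3,0.17,0,0,-0.2,0.8],[1.46,-3.3,0.17,0,0,-0.2,0.8]]'; python3 go.py 634.3 104 21 17.7
```

```text
clock: 9.7
position: [0.6314, 0.1039, 0.1449]
ee_rot: [0.988, 0.155, 0.0, 0.0]
ft_force: [-0.1, 0.8, -0.7]
grip_width: 0.895
grasp_force: 0.0
t 9.7 tcp [631.4 103.9 144.9] shift [0.06 0.02 2.48] turn [ 0.   -0.    0.01] w 0.9 F 0.0 tip 0.014
```

```bash
python3 -m pendant '[[0.06,0.02,1,0,0,0,0.8],[0.06,0.02,1.8,0,0,0,0.8],[0.06,0.02,2.3,0,0,0,0.8],[0.06,0.02,2.48,0,0,0,0.8],[0.06,0.02,2.48,0,0,0,0.3],[0.06,0.02,2.48,0,0,0,-0.4],[0.06,0.02,2.48,0,0,0,-0.4],[0.06,0.02,2.48,0,0,0,-0.4],[0.06,0.02,2.48,0,0,0,-0.4],[0.06,0.02,2.48,0,0,0,-0.4]]' 40; python3 go.py 448 -251 150 -10.7
```

```text
clock: 10.95
position: [0.6355, 0.1044, 0.0225]
ee_rot: [0.988, 0.155, 0.001, 0.0]
ft_force: [-0.2, 1.5, 6.0]
grip_width: 0.463
grasp_force: 42.3
t 10.9 tcp [635.5 104.4  22.5] shift [-5.74  5.62 -2.56] turn [-0.   -0.02  3.56] w 0.46 F 42.3 tip 0.014
```

```bash
python3 -m pendant '[[0,0,-1,0,0,0,-0.4],[0,0,-2.2,0,0,0,-0.4],[-0.5,0.5,-2.7,0,0,0.4,-0.4],[-1.3,1.3,-2.6,0,0,1,-0.4],[-2.2,2.1,-2.6,0,0,1.6,-0.4],[-3.1,3,-2.6,0,0,2.2,-0.4],[-4,3.9,-2.6,0,0,2.9,-0.4],[-4.9,4.8,-2.6,0,0,3.56,-0.4],[-5.74,5.62,-2.56,0,0,3.56,-0.4],[-5.74,5.62,-2.56,0,0,3.56,-0.4]]'; python3 go.py 448 -251 26 -10.7
```

```text
clock: 12.2
position: [0.444, -0.2561, 0.149]
ee_rot: [0.995, -0.097, -0.0, 0.001]
ft_force: [0.6, 0.9, -1.6]
grip_width: 0.456
grasp_force: 41.4
t 12.2 tcp [ 444.  -256.1  149. ] shift [ 0.06 -0.12  2.46] turn [ 0.01  0.   -0.06] w 0.46 F 41.4 tip 0.014
```

```bash
python3 -m pendant '[[0,0,0.9,0,0,0,-0.4],[0,0,1.6,0,0,0,-0.4],[0,0,2.1,0,0,0,-0.4],[0,0,2.3,0,0,0,-0.4],[0,0,2.3,0,0,0,-0.4],[0,0,2.3,0,0,0,-0.4],[0,0,2.3,0,0,0,-0.4],[0,0,2.3,0,0,0,-0.4],[0,0,2.3,0,0,0,-0.4],[0,0,2.3,0,0,0,-0.4]]'; python3 go.py 448 -251 26 -10.7
```

```text
clock: 13.45
position: [0.4471, -0.2512, 0.0339]
ee_rot: [0.996, -0.093, 0.0, 0.0]
ft_force: [-0.6, -0.6, -1.2]
grip_width: 0.46
grasp_force: 41.4
t 13.4 tcp [ 447.1 -251.2   33.9] shift [ 0.02 -0.01  0.16] turn [ 0. -0.  0.] w 0.46 F 41.4 tip 0.014
```

```bash
python3 -m pendant '[[0.02,0,0.1,0,0,0,-0.4],[0.02,0,0.17,0,0,0,-0.4],[0.02,0,0.17,0,0,0,-0.4],[0.02,0,0.17,0,0,0,0.4],[0.02,0,0.17,0,0,0,0.4],[0.02,0,0.17,0,0,0,0.4],[0.02,0,0.17,0,0,0,0.4],[0.02,0,-0.6,0,0,0,0.4],[0.02,0,-1.7,0,0,0,0.4],[0.02,0,-2.8,0,0,0,0.4]]'; python3 go.py 464 105.5 175 20
```

```text
clock: 14.7
position: [0.4478, -0.2512, 0.1753]
ee_rot: [0.996, -0.093, -0.0, -0.0]
ft_force: [1.4, -0.5, 0.1]
grip_width: 0.701
grasp_force: 0.0
t 14.7 tcp [ 447.8 -251.2  175.3] shift [-1.   -7.07  0.01] turn [-0.    0.   -3.84] w 0.7 F 0.0 tip 0.014
```

```bash
python3 -m pendant '[[-0.15,-0.9,0,0,0,-1.1,0.6],[-0.3,-1.9,0,0,0,-2.2,0.6],[-0.4,-2.9,0,0,0,-3.3,0.6],[-0.55,-3.9,0,0,0,-4.4,0.6],[-0.7,-4.9,0,0,0,-5.5,0.6],[-0.85,-6,0,0,0,-6.6,0.6],[-1,-7.07,0,0,0,-7.6,0.6],[-1,-7.07,0,0,0,-8.6,0.6],[-1,-7.07,0,0,0,-8.6,0.6],[-1,-7.07,0,0,0,-8.6,0.6]]'; python3 go.py 464 105.5 42 58
```

```text
clock: 15.95
position: [0.4646, 0.1044, 0.1737]
ee_rot: [0.875, 0.484, -0.0, 0.0]
ft_force: [-0.1, -0.3, -0.5]
grip_width: 0.803
grasp_force: 0.0
t 15.9 tcp [464.6 104.4 173.7] shift [ 0.01 -0.02  2.63] turn [ 0.    0.   -0.02] w 0.8 F 0.0 tip 0.014
```

```bash
python3 -m pendant '[[0,-0.02,1,0,0,0,0.6],[0,-0.02,1.8,0,0,0,0.6],[0,-0.02,2.4,0,0,0,0.6],[0,-0.02,2.63,0,0,0,0.6],[0,-0.02,2.63,0,0,0,0.1],[0,-0.02,2.63,0,0,0,-0.5],[0,-0.02,2.63,0,0,0,-0.6],[0,-0.02,2.63,0,0,0,-0.6],[0,-0.02,2.63,0,0,0,-0.6],[0,-0.02,2.63,0,0,0,-0.6]]' 40; python3 go.py 459 278 140 58
```

```text
clock: 17.2
position: [0.4646, 0.1059, 0.0436]
ee_rot: [0.874, 0.486, 0.001, 0.001]
ft_force: [-1.9, -0.3, 6.3]
grip_width: 0.361
grasp_force: 39.5
t 17.2 tcp [464.6 105.9  43.6] shift [ 2.86 -1.91 -1.93] turn [ 0.01 -0.01  0.01] w 0.36 F 39.5 tip 0.014
```

```bash
python3 -m pendant '[[0,0,-0.8,0,0,0,-0.6],[0.3,-0.2,-1.6,0,0,0,-0.6],[1,-0.7,-1.9,0,0,0,-0.6],[1.7,-1.2,-1.93,0,0,0,-0.6],[2.4,-1.6,-1.93,0,0,0,-0.6],[2.86,-1.91,-1.93,0,0,0,-0.6],[2.86,-1.91,-1.93,0,0,0,-0.6],[2.86,-1.91,-1.5,0,0,0,-0.6],[2.86,-1.91,-0.8,0,0,0,-0.6],[2.86,-1.91,-0.5,0,0,0,-0.6]]'; python3 go.py 459 278 47 58
```

```text
clock: 18.45
position: [0.4577, 0.276, 0.0658]
ee_rot: [0.874, 0.485, -0.001, 0.0]
ft_force: [-0.7, 0.0, -2.0]
grip_width: 0.361
grasp_force: 40.4
t 18.4 tcp [457.7 276.   65.8] shift [0.05 0.   0.38] turn [-0.    0.02  0.01] w 0.36 F 40.4 tip 0.014
```

```bash
python3 -m pendant '[[0.03,0,0.2,0,0,0,-0.6],[0.03,0,0.32,0,0,0,-0.6],[0.03,0,0.38,0,0,0,-0.6],[0.03,0,0.38,0,0,0,-0.6],[0.03,0,0.38,0,0,0,0.3],[0.03,0,0.38,0,0,0,0.3],[0.03,0,0.38,0,0,0,0.3],[0.03,0,0.38,0,0,0,0.3],[0.03,0,-0.6,0,0,0,0.5],[0.03,0,-1.7,0,0,0,0.5]]'; python3 go.py 619 257.4 140 58.2
```

```text
clock: 19.7
position: [0.4583, 0.2786, 0.1529]
ee_rot: [0.874, 0.486, -0.001, -0.0]
ft_force: [0.6, 1.0, 0.9]
grip_width: 0.748
grasp_force: 0.0
t 19.7 tcp [458.3 278.6 152.9] shift [1.34 2.95 0.25] turn [-0.01  0.01 -0.01] w 0.75 F 0.0 tip 0.014
```

```bash
python3 -m pendant '[[0.4,0.9,0,0,0,0,0.6],[0.8,1.8,0.1,0,0,0,0.6],[1.2,2.6,0.25,0,0,0,0.6],[1.34,2.95,0.25,0,0,0,0.6],[1.34,2.95,0.25,0,0,0,0.6],[1.34,2.95,0.25,0,0,0,0.6],[1.34,2.95,0.8,0,0,0,0.6],[1.34,2.95,1.3,0,0,0,0.6],[1.34,2.95,1.3,0,0,0,0.6],[1.34,2.95,1.3,0,0,0,0.6]]'; python3 go.py 619 257.4 18 58.2
```

```text
clock: 20.95
position: [0.6196, 0.2585, 0.0888]
ee_rot: [0.874, 0.486, 0.001, 0.0]
ft_force: [-0.2, -0.3, 1.1]
grip_width: 0.799
grasp_force: 0.0
t 20.9 tcp [619.6 258.5  88.8] shift [-0.03  0.    1.42] turn [ 0.01 -0.01 -0.01] w 0.8 F 0.0 tip 0.014
```

```bash
python3 -m pendant '[[-0.03,0,0.7,0,0,0,0.6],[-0.03,0,1.2,0,0,0,0.6],[-0.03,0,1.42,0,0,0,0.6],[-0.03,0,1.42,0,0,0,0.6],[-0.03,0,1.42,0,0,0,0],[-0.03,0,1.42,0,0,0,-0.5],[-0.03,0,1.42,0,0,0,-0.5],[-0.03,0,1.42,0,0,0,-0.5],[-0.03,0,1.42,0,0,0,-0.5],[-0.03,0,1.42,0,0,0,-0.5]]' 40; python3 go.py 475 -85 150 40.6
```

```text
clock: 22.2
position: [0.6195, 0.2571, 0.0178]
ee_rot: [0.874, 0.486, 0.001, 0.0]
ft_force: [-1.2, 0.8, 6.3]
grip_width: 0.41
grasp_force: 41.5
t 22.2 tcp [619.5 257.1  17.8] shift [-7.33  1.17 -2.65] turn [ 0.01 -0.01  2.19] w 0.41 F 41.5 tip 0.014
```

```bash
python3 -m pendant '[[0,0,-1,0,0,0,-0.5],[-0.4,0.1,-2,0,0,0,-0.5],[-1.4,0.2,-2.65,0,0,-0.3,-0.5],[-2.5,0.4,-2.65,0,0,-0.6,-0.5],[-3.6,0.6,-2.65,0,0,-0.9,-0.5],[-4.7,0.8,-2.65,0,0,-1.2,-0.5],[-5.8,0.95,-2.65,0,0,-1.55,-0.5],[-6.8,1.1,-2.65,0,0,-1.55,-0.5],[-7.33,1.17,-2.65,0,0,-1.55,-0.5],[-7.33,1.17,-2.65,0,0,-1.55,-0.5]]'; python3 go.py 475 -85 22 70.6
```

```text
clock: 23.45
position: [0.474, -0.0877, 0.1491]
ee_rot: [0.818, 0.576, -0.0, 0.001]
ft_force: [-0.6, 0.8, -1.3]
grip_width: 0.413
grasp_force: 41.0
t 23.4 tcp [474.  -87.7 149.1] shift [ 0.06 -0.    2.54] turn [ 0.    0.01 -0.04] w 0.41 F 41.0 tip 0.014
```

```bash
python3 -m pendant '[[0,0,0.9,0,0,0,-0.5],[0,0,1.7,0,0,0,-0.5],[0,0,2.2,0,0,0,-0.5],[0,0,2.35,0,0,0,-0.5],[0,0,2.35,0,0,0,-0.5],[0,0,2.35,0,0,0,-0.5],[0,0,2.35,0,0,0,-0.5],[0,0,2.35,0,0,0,-0.5],[0,0,2.35,0,0,0,-0.5],[0,0,2.35,0,0,0,-0.5]]'; python3 go.py 475 -85 22 70.6
```

```text
clock: 24.7
position: [0.4748, -0.0855, 0.0314]
ee_rot: [0.817, 0.577, 0.0, 0.0]
ft_force: [0.0, -0.9, -2.7]
grip_width: 0.415
grasp_force: 40.9
t 24.7 tcp [474.8 -85.5  31.4] shift [ 0.01 -0.    0.19] turn [ 0.    0.   -0.01] w 0.41 F 40.9 tip 0.014
```

```bash
python3 -m pendant '[[0,0,0.1,0,0,0,-0.5],[0,0,0.19,0,0,0,-0.5],[0,0,0.19,0,0,0,-0.5],[0,0,0.19,0,0,0,0.2],[0,0,0.19,0,0,0,0.2],[0,0,0.19,0,0,0,0.2],[0,0,0.19,0,0,0,0.2],[0,0,-0.6,0,0,0,0.2],[0,0,-1.7,0,0,0,0.2],[0,0,-2.7,0,0,0,0.2]]'; python3 -m pendant '[[0,0,-0.8,0,0,0,0.2],[0,0,-1.6,0,0,0,0.2],[0.2,-0.8,-2,0,0,0,0.2],[0.6,-1.6,-2,0,0,0,0.2],[1,-2.4,-2,0,0,0,0.2],[1.5,-3.2,-2,0,0,0,0.2],[2,-4,-2,0,0,0,0.2],[2.5,-4,-2,0,0,0,0.2],[3,-4,-2,0,0,0,0.2],[3,-4,-2,0,0,0,0.2]]'
python3 - <<'E'
from m import *
np.set_printoptions(suppress=True,precision=3)
for n in('top','scene'):
    c,p,d=shot(n,n+'2.png'); print(n)
    for t in 'nozzle nut solenoid yoke gauge bottle'.split():
        for r in manip.trace(t,n):
            if r['p']>.4: print(t,round(r['p'],2),np.round(r['box']),np.round(top(c,d,r['pixels']),3))
    if n=='top': cv2.imwrite('pics/top2c.png',cv2.resize(p[130:370,110:530,::-1],(800,457),interpolation=cv2.INTER_CUBIC))
E
```

```text
clock: 25.95
position: [0.4747, -0.0854, 0.1681]
ee_rot: [0.817, 0.577, 0.0, 0.0]
ft_force: [1.3, -0.6, -0.7]
grip_width: 0.598
grasp_force: 0.0
clock: 27.2
position: [0.3364, 0.1239, 0.2664]
ee_rot: [0.816, 0.578, 0.0, 0.0]
ft_force: [-0.5, -0.4, 0.9]
grip_width: 0.595
grasp_force: 0.0
top
nozzle 0.74 [134. 307. 174. 336.] [  0.06  458.524 277.091  30.772  30.35    1.606]
nut 0.6 [367. 295. 387. 317.] [  0.031 475.279 -85.217  37.466  35.913 -47.545]
solenoid 0.98 [465. 306. 498. 339.] [   0.039  446.697 -251.37    40.471   39.815   79.155]
solenoid 0.84 [214. 162. 231. 186.] [  0.023 703.949 167.99   27.196  26.693  51.826]
solenoid 0.67 [269. 141. 309. 180.] [  0.044 719.028  51.362  52.066  51.499  71.129]
yoke 0.98 [350. 197. 382. 254.] [  0.024 605.761 -75.773  89.96   24.425  15.731]
gauge 0.62 [413. 250. 441. 276.] [   0.021  543.938 -175.275   42.454   42.023  -63.979]
bottle 0.82 [316. 256. 337. 276.] [  0.062 543.951  -5.253  15.547  13.972  -1.545]
scene
nozzle 0.73 [478. 238. 508. 279.] [  0.058 461.052 275.882  31.82   31.526  32.515]
nut 0.88 [297. 206. 319. 225.] [  0.028 478.109 -84.792  38.891  37.135  66.301]
solenoid 0.93 [286. 289. 331. 340.] [  0.043 721.382  51.055  53.461  51.497  72.125]
solenoid 0.88 [236. 175. 262. 198.] [   0.036  450.299 -250.004   39.887   39.285   79.507]
solenoid 0.78 [368. 330. 393. 357.] [  0.022 706.317 168.03   26.703  25.859  50.956]
yoke 0.55 [266. 232. 290. 277.] [  0.022 608.622 -75.134  91.678  24.49   15.986]
gauge 0.9 [240. 212. 262. 234.] [   0.019  547.065 -173.464   41.338   39.832   29.199]
gauge 0.57 [479. 240. 504. 277.] [  0.058 461.605 274.933  31.753  29.427  33.238]
bottle 0.62 [321. 222. 334. 259.] [  0.06  546.938  -5.106  16.539  15.895 -72.301]
```

View pics/top2c.png

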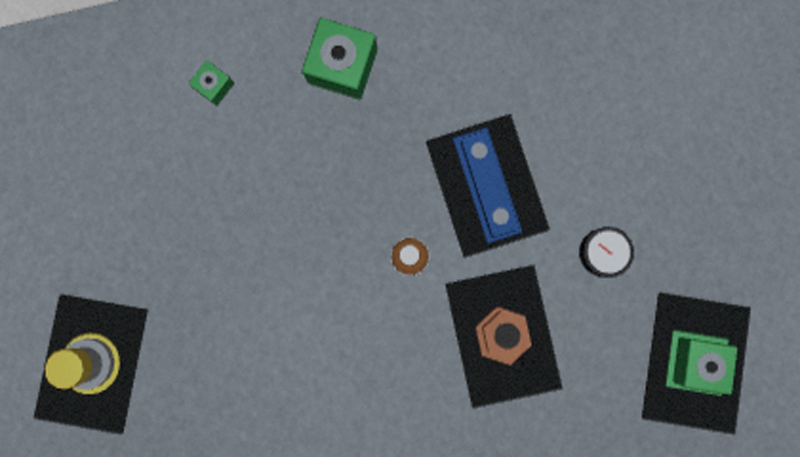

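View pics/scene2.png

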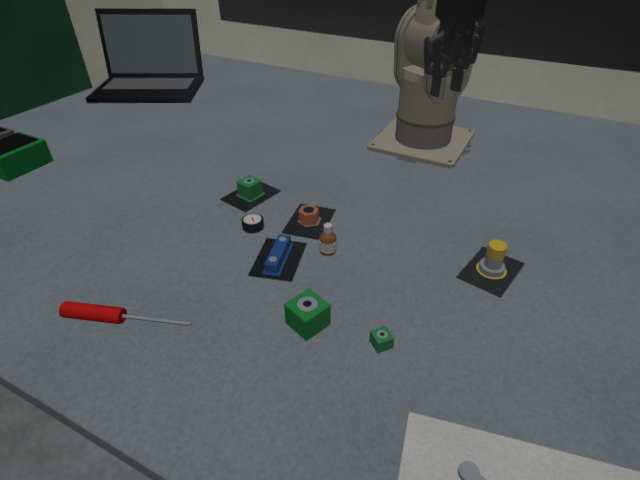

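Both pictures show all four parts on their own pads, within about 2 mm of centre and at the right heights. In the top crop the nozzle is at (90,363), the nut at (505,336), the solenoid at (705,365) and the yoke at (488,185). The gauge and bottle have not moved, and the gripper is clear.

```bash
python3 -c "from workcell import manip; print(manip.hand_in())"
```

```text
the job is handed in; nothing more can be done
None
```

The job is handed in: all four parts stand upright on their own pads, measured within about 3 mm of centre with the yoke along its bar, and the gauge and bottle have not moved; the hand-in returned no verdict.

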